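# Click-test the push-button boxes and set the worn one aside

### The arm

A 6-joint arm with a two-finger parallel gripper is mounted at the origin on the work surface. World frame = base frame: x ahead of the robot, y to its left, z up, the work surface at z = 0. Lengths are in m, angles in rad, forces in N, time in s.
With the tool pointing down it reaches from about 0.425 to 0.95 m from the base axis. Payload 3.5 kg.
Tool frame: the origin (TCP) lies on the centre line of the jaws, within the pads' length; the fingertips stand 14 mm ahead of it and the grasp point (between the pads) lies 5 mm behind it (ctrl.finger_overhang is the distance from the TCP to the fingertips, in m); z points along the fingers, y is the line along which they close (so a half turn about z gives the same grasp; the last joint's range is limited). The gripper opens to 85 mm and grips with 20 to 120 N. Pads are 22 mm wide; open, the fingers measure 114 mm over their backs; the gripper's body (76 mm by 85 mm) begins 54 mm behind the grasp point. The pads swing forward as they close: fully open they stand 13 mm farther back than shut.
Start: joints at [-1.498, 0.286, 1.577, -0, 1.279, -0.15], TCP at [0.149, -0.658, 0.245] pointing down, gripper open.
Joint ranges: [-2.77, 2.77], [-0.9, 2.22], [0.21, 2.48], [-1.53, 4.67], [0.24, 2.81], [-2.84, 2.84]. Speed limits (rad/s): [2.79, 2.79, 3.14, 3.14, 3.14, 3.14].

### API

Orientations are given as a unit quaternion [x, y, z, w].
In Python, from plant import ctrl gives the robot as it stands.
- The arm moves only by the tool send_rows, never from a script. Its argument "moves" is text: rows parted by semicolons, each of 7 numbers parted by spaces: the turn, a rotation vector about the tool's x, y, z in units of 360 degrees (1.0 is 360 degrees), then the shift along the tool's x, y, z in units of 20 cm (1.0 is 20 cm), then the gripper's target within -1 to 1 (fully open at 1, half-way at 0, shut at -1). A call has 1 to 12 rows; each row is the pose to reach, as a shift and turn from the pose commanded when the call began, along the tool's axes at that moment, turning the shorter way round; what a row does not reach only later rows make up. A row lasts 1/8 s, in which the tool goes at most 62.5 mm and 10.7 degrees, less where a joint would pass 70% of its speed; a pose out of reach is approached as far as the arm can. A call with a number of a shift or a turn outside -1 to 1 is refused whole. A call with a gripper value outside its range is refused whole. The fingers move at their own pace and stop on an object; "newtons" is the grip in N (left out, the last holds). Time passes only in rows, so rows that repeat a pose let the fingers close. It gives the time, the measured TCP pose, the force, the opening and the grip force at its end, in the units of the state.
- ctrl.get_state(): the state, without advancing time (a new reading comes with each control period).
- ctrl.read_camera(name): name is "scene" or "top" or "wrist"; returns a dict with "image" (400x640x3 uint8, red, green, blue), "fovy" (degrees; the focal length in pixels is half the picture's height over the tangent of half this angle, whatever the lens; pixels are square), "cx", "cy" (the principal point, pixels), "extrinsics" (4x4, takes a point from camera to world coordinates). Camera axes: x right, y up, looking along -z (the intrinsics and any distortion apply to the point x, -y, -z); pixel columns grow to the right and rows downward; lengths in m; the calibration is good to about 2 mm. A picture is of the moment at which its call begins. There is no depth.
- ctrl.sign_off(): hands the job in; it is judged then, once.
The state is a dict: "time": time; "qpos": joint angles; "dq": joint speeds; "joint_efforts": joint torques, N m; "eef_pos": TCP position; "tcp_rot": TCP orientation; "contact_force": force on the tool from outside, world axes, zero at the start; "wrist_torque": the same for the moment, N m; "opening": opening from 0.0 (shut) to 1.0 (fully open); "finger_force": force on a finger pad.
Only numpy, scipy, OpenCV 4.12 (cv2) and the standard library are available. Lean on these libraries where they do the work, as an engineer would, in place of code of your own. Each camera call takes 0.05 s, during which the arm holds its last target. There are 200 camera calls.

### The job

Click-test the three grey boxes with a round mushroom button: press each button fully down and let go. Two will stay down; leave those two boxes where they stand, buttons down. The one whose button springs back up is faulty: after testing it, stand it upright in the shallow empty yellow tray, flat on the tray's floor.

Things in the scene. Friction and masses are not known exactly. Their poses are not given: they have to be found in the camera images.
- box_a: Push-button box: grey plastic, 72 mm (its x) by 56 mm (its y) by 45 mm high, about 0.3 kg, loose, with a round black mushroom button 40 mm across in the middle of its top. Button top 67 mm above the underside when up, 57 mm when fully down. Origin: centre of the underside; z up. Grip it across the 56 mm width. One of the three such boxes is faulty; all look the same, and they stand in any order.
- box_b: Push-button box: grey plastic, 72 mm (its x) by 56 mm (its y) by 45 mm high, about 0.3 kg, loose, with a round black mushroom button 40 mm across in the middle of its top. Button top 67 mm above the underside when up, 57 mm when fully down. Origin: centre of the underside; z up. Grip it across the 56 mm width. One of the three such boxes is faulty; all look the same, and they stand in any order.
- box_c: Push-button box: grey plastic, 72 mm (its x) by 56 mm (its y) by 45 mm high, about 0.3 kg, loose, with a round black mushroom button 40 mm across in the middle of its top. Button top 67 mm above the underside when up, 57 mm when fully down. Origin: centre of the underside; z up. Grip it across the 56 mm width. One of the three such boxes is faulty; all look the same, and they stand in any order.
- button_a (a joint): Button of box_a, travel in m: 0 up, 0.010 fully down (straight down). Takes about 2 to 4 N. A sound button stays as far down as it was pushed; the faulty one springs back to 0 when let go.
- button_b (a joint): Button of box_b, travel in m: 0 up, 0.010 fully down (straight down). Takes about 2 to 4 N. A sound button stays as far down as it was pushed; the faulty one springs back to 0 when let go.
- button_c (a joint): Button of box_c, travel in m: 0 up, 0.010 fully down (straight down). Takes about 2 to 4 N. A sound button stays as far down as it was pushed; the faulty one springs back to 0 when let go.
- tray: Shallow empty open yellow tray, fixed, 170 mm (its x) by 150 mm (its y), 16 mm high, walls and floor 4 mm thick. Origin: centre of its underside, on the bench; z up. The deep yellow bins of fittings are not it. Two like grey boxes, one with a blank lid and one with a black bar-shaped turn handle in place of a mushroom button, are no part of the job.
Things that resemble listed ones, but are neither listed nor needed, are in the scene too. What is shaped like the box_a but blue is not meant.

How it is judged:
On the way, in this order (a step that is already met when the one before it is completed fails the run):
1. a button that has been pressed down comes back up as it is let go, its box standing where it was (only the faulty one does; the rise from over 6 mm down is watched) (((value of joint button_a between 0.006 and 0.0095 m and velocity of joint button_a below -0.003 m/s and distance of box_a from where it was at the start of the episode below 0.025 m) or (value of joint button_b between 0.006 and 0.0095 m and velocity of joint button_b below -0.003 m/s and distance of box_b from where it was at the start of the episode below 0.025 m) or (value of joint button_c between 0.006 and 0.0095 m and velocity of joint button_c below -0.003 m/s and distance of box_c from where it was at the start of the episode below 0.025 m))).
2. a push-button box stands upright in the shallow tray (((x of box_a in the frame of tray between -0.055 and 0.055 m and y of box_a in the frame of tray between -0.048 and 0.048 m and z of box_a in the frame of tray below 0.01 m and angle between box_a's own z axis and vertical below 0.17 rad) or (x of box_b in the frame of tray between -0.055 and 0.055 m and y of box_b in the frame of tray between -0.048 and 0.048 m and z of box_b in the frame of tray below 0.01 m and angle between box_b's own z axis and vertical below 0.17 rad) or (x of box_c in the frame of tray between -0.055 and 0.055 m and y of box_c in the frame of tray between -0.048 and 0.048 m and z of box_c in the frame of tray below 0.01 m and angle between box_c's own z axis and vertical below 0.17 rad))), for 0.2 s.
At the end, for the whole second after the job is handed in: The box whose button springs back stands upright (within 10 degrees) and at rest on the floor of the shallow tray, inside its walls, its button up; the other two boxes stand upright and at rest within 25 mm of where they started, their buttons at least 7 of 10 mm down and staying there (linear speed of each of box_a, box_b, box_c below 0.02 m/s and (((x of box_a in the frame of tray between -0.055 and 0.055 m and y of box_a in the frame of tray between -0.048 and 0.048 m and z of box_a in the frame of tray below 0.01 m and angle between box_a's own z axis and vertical below 0.17 rad) and value of joint button_a below 0.003 m and (value of joint button_b above 0.007 m and distance of box_b from where it was at the start of the episode below 0.025 m and angle between box_b's own z axis and vertical below 0.17 rad) and (value of joint button_c above 0.007 m and distance of box_c from where it was at the start of the episode below 0.025 m and angle between box_c's own z axis and vertical below 0.17 rad)) or ((x of box_b in the frame of tray between -0.055 and 0.055 m and y of box_b in the frame of tray between -0.048 and 0.048 m and z of box_b in the frame of tray below 0.01 m and angle between box_b's own z axis and vertical below 0.17 rad) and value of joint button_b below 0.003 m and (value of joint button_a above 0.007 m and distance of box_a from where it was at the start of the episode below 0.025 m and angle between box_a's own z axis and vertical below 0.17 rad) and (value of joint button_c above 0.007 m and distance of box_c from where it was at the start of the episode below 0.025 m and angle between box_c's own z axis and vertical below 0.17 rad)) or ((x of box_c in the frame of tray between -0.055 and 0.055 m and y of box_c in the frame of tray between -0.048 and 0.048 m and z of box_c in the frame of tray below 0.01 m and angle between box_c's own z axis and vertical below 0.17 rad) and value of joint button_c below 0.003 m and (value of joint button_a above 0.007 m and distance of box_a from where it was at the start of the episode below 0.025 m and angle between box_a's own z axis and vertical below 0.17 rad) and (value of joint button_b above 0.007 m and distance of box_b from where it was at the start of the episode below 0.025 m and angle between box_b's own z axis and vertical below 0.17 rad)))); the robot touches nothing.
It also fails if it takes over 58 s, if anything falls off the work surface, if the arm or the gripper's body presses on something with over 40 N, if the wrist force passes 120 N, or if a joint passes its speed limit or range.

## Working session

There is one attempt and no reset: what is moved stays moved. The work goes in short steps, Python scripts to look and compute and a tool call to move; the robot and the scene stay as the last step left them, time stands still between calls to the robot, and variables do not carry over. Pictures are saved under pics/ and viewed, at most 10 in all, crops included, and the job is handed in when it is done.

Besides the shell and the picture viewer there is one more tool, called after "Call:" by a JSON object that holds its "name" and its "arguments", one argument or row to a line. send_rows: Moves the arm, as the interface text tells. Its arguments: {"type":"object","properties":{"moves":{"type":"string"},"newtons":{"type":"number"}},"required":["moves"]}

```bash
mkdir -p pics; ls
python3 - <<'E'
from plant import ctrl
import cv2,json
for n in ("scene","top"):
    c=ctrl.read_camera(n); cv2.imwrite(f"pics/{n}0.png",c["image"][:,:,::-1])
    print(n,c["fovy"],c["cx"],c["cy"],[k for k in c],c["extrinsics"].round(4).tolist())
print(ctrl.get_state())
E
```

```text
pics
scene 47.93815856650302 314.0709636331034 198.82080470087516 ['image', 'fovy', 'cx', 'cy', 'extrinsics'] [[-0.2822, -0.6408, 0.714, 1.1473], [0.9592, -0.1745, 0.2225, 0.2154], [-0.0179, 0.7476, 0.6639, 0.7218], [0.0, 0.0, 0.0, 1.0]]
top 47.00162578808079 321.47126818092306 197.87449302536328 ['image', 'fovy', 'cx', 'cy', 'extrinsics'] [[0.023, 0.9965, -0.0801, 0.3898], [-0.9997, 0.0236, 0.0067, 0.0014], [0.0086, 0.08, 0.9968, 1.0753], [0.0, 0.0, 0.0, 1.0]]
{'time': 0.1, 'qpos': array([-1.49801740e+00,  2.87111191e-01,  1.57803206e+00,  4.29820229e-05,
        1.27861050e+00, -1.50002595e-01]), 'dq': array([ 0.0007644 , -0.00226933, -0.00242903, -0.00113245, -0.00014372,
        0.00079385]), 'joint_efforts': array([ 6.72973947e-04, -4.07298660e+01, -2.93699187e+01, -1.34325755e-04,
        3.37742633e-03, -9.40192564e-06]), 'eef_pos': array([ 0.14913184, -0.65774005,  0.24406194]), 'tcp_rot': array([ 9.93802571e-01,  1.11154313e-01,  6.22697218e-05, -1.07894940e-03]), 'contact_force': array([ 0.21808985, -0.18440995, -0.17668274]), 'wrist_torque': array([ 0.02985127, -0.03127876,  0.01698904]), 'finger_force': 0.0, 'opening': 0.9994865250242421}
```

View pics/top0.png

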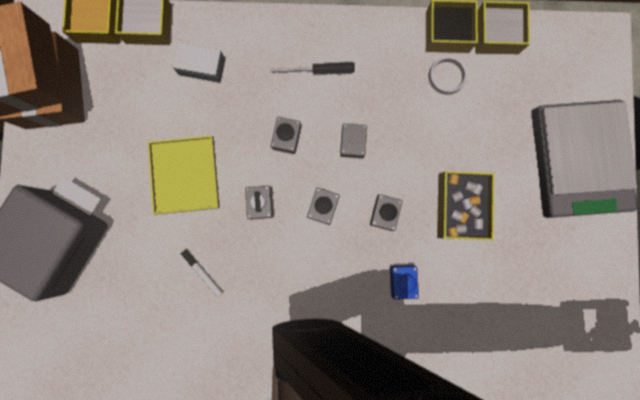

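View pics/scene0.png

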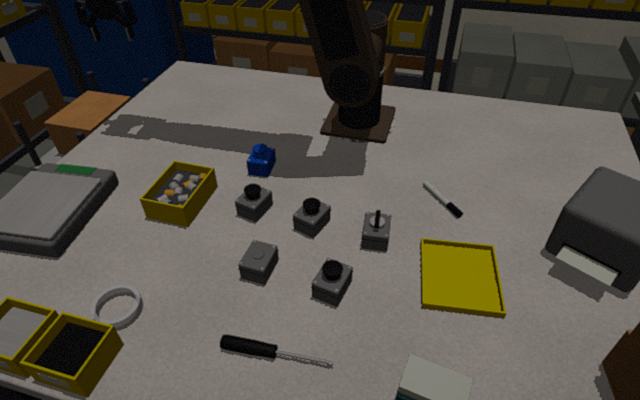

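The mushroom-button candidates in the top view are at (286,132), (323,205) and (388,211). I reject the blank lid (354,140), the turn handle (258,202), the blue box (404,282) and the deep bins (468,205), (454,22), (505,24), (90,15) and (140,15). The shallow empty tray is at (184,175).

```bash
cat > h.py <<'E'
import numpy as np, cv2
from plant import ctrl
def K(c):
    f=200/np.tan(np.radians(c["fovy"]/2)); return f
def ray(c,u,v):
    f=K(c); d=np.array([(u-c["cx"])/f,-(v-c["cy"])/f,-1.]); E=c["extrinsics"]; return E[:3,3],E[:3,:3]@d
def onplane(c,u,v,z):
    o,d=ray(c,u,v); return o+d*(z-o[2])/d[2]
def tri(c1,p1,c2,p2):
    (o1,d1),(o2,d2)=ray(c1,*p1),ray(c2,*p2)
    s=np.linalg.lstsq(np.c_[d1,-d2],o2-o1,rcond=None)[0]
    a,b=o1+s[0]*d1,o2+s[1]*d2; return (a+b)/2,np.linalg.norm(a-b)
def blob(mask,u,v,r=30):
    n,l,s,ce=cv2.connectedComponentsWithStats(mask.astype(np.uint8))
    k=[i for i in range(1,n) if s[i,4]>15]; i=min(k,key=lambda i:np.hypot(*(ce[i]-[u,v]))); return ce[i],s[i],l==i
E
python3 - <<'E'
from h import *
t=ctrl.read_camera("top"); s=ctrl.read_camera("scene")
T,S=t["image"],s["image"]
mt=T.max(2)<50; ms=S.max(2)<42
for a,b in (((286,132),(332,270)),((323,205),(312,207)),((388,211),(252,190))):
    p,st,_=blob(mt,*a); q,st2,_=blob(ms,*b)
    print(p.round(1),st,q.round(1),st2,onplane(t,*p,.064).round(4),onplane(s,*q,.064).round(4),tri(t,p,s,q))
    # box silhouette on top view: darker than bench
    g=T.max(2)<135; x,y=a
    m=np.zeros_like(g); m[y-22:y+24,x-22:x+24]=g[y-22:y+24,x-22:x+24]
    _,_,mm=blob(m,*a)
    cs,_=cv2.findContours(mm.astype(np.uint8),cv2.RETR_EXTERNAL,cv2.CHAIN_APPROX_NONE); print(cv2.minAreaRect(cs[0]))
hsv=cv2.cvtColor(T,cv2.COLOR_RGB2HSV); y=(hsv[:,:,0]>20)&(hsv[:,:,0]<35)&(hsv[:,:,1]>120)
p,st,mm=blob(y,184,175); cs,_=cv2.findContours(mm.astype(np.uint8),0,1); r=cv2.minAreaRect(cs[0]); print(r); 
for q in cv2.boxPoints(r): print(onplane(t,*q,.016).round(4))
print(onplane(t,*r[0],.016))
im=cv2.resize(T[110:235,140:440],None,fx=2.6,fy=2.6,interpolation=cv2.INTER_CUBIC)
cv2.imwrite("pics/crop1.png",cv2.resize(T[110:235,240:410],None,fx=4.5,fy=4.5,interpolation=cv2.INTER_CUBIC)[:,:,::-1])
E
```

```text
[390.7 210.1] [383 205  13  14  41] [331.6 271.1] [322 260  21  23 383] [ 0.4477 -0.1585  0.064 ] [0.6258 0.0838 0.064 ] (array([ 0.45287048, -0.07478739, -0.14288342]), np.float64(0.23022485168352164))
((285.9941101074219, 135.27647399902344), (26.357053756713867, 33.5157585144043), 12.52880859375)
[390.7 210.1] [383 205  13  14  41] [310.8 206.8] [303 198  17  19 264] [ 0.4477 -0.1585  0.064 ] [ 0.4665 -0.0046  0.064 ] (array([ 0.43703241, -0.08938508,  0.0363615 ]), np.float64(0.14697449041726957))
((323.10003662109375, 205.6999969482422), (24.66576385498047, 32.25522994995117), 18.434946060180664)
[390.7 210.1] [383 205  13  14  41] [252.1 192.3] [244 184  17  17 236] [ 0.4477 -0.1585  0.064 ] [ 0.4552 -0.1457  0.064 ] (array([ 0.44660132, -0.15535366,  0.05515648]), np.float64(0.009476670602972607))
((385.38238525390625, 212.47061157226562), (26.678916931152344, 32.25723648071289), 14.03624439239502)
((182.54922485351562, 174.54100036621094), (71.79484558105469, 65.63841247558594), 84.80557250976562)
[0.5963 0.4039 0.016 ]
[0.614  0.2528 0.016 ]
[0.4476 0.2308 0.016 ]
[0.4304 0.3801 0.016 ]
[0.52153864 0.31690508 0.016     ]
```

View pics/crop1.png

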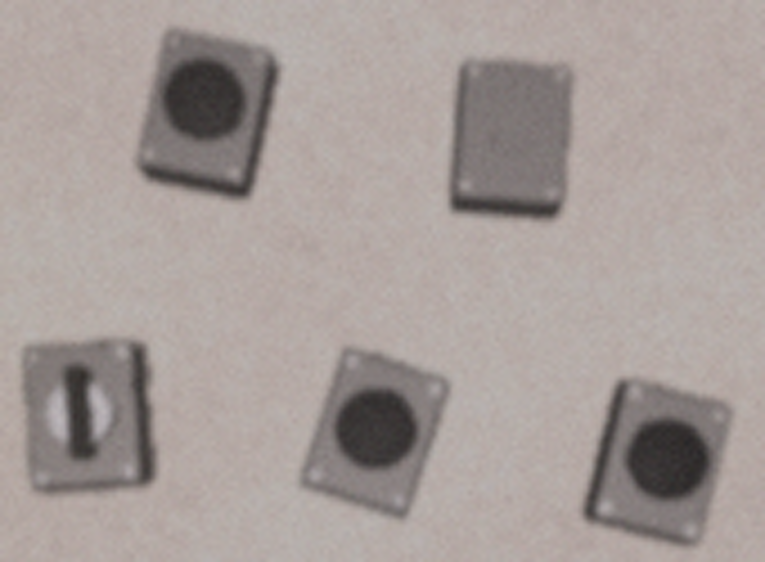

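The crop confirms three mushroom boxes, at crop (204,98), (375,428) and (667,458), plus the blank lid and the bar handle. I'll refine the button centres and yaws.

Run:
```python
from h import *
t=ctrl.read_camera("top"); s=ctrl.read_camera("scene")
T,S=t["image"],s["image"]
Tg=cv2.GaussianBlur(T.max(2),(3,3),0)
print(Tg[205,318:345],Tg[132,270:305])
ms=S.max(2)<42
for a,b in (((286,132),(332,270)),((323,205),(312,207)),((388,211),(252,190))):
    x,y=a; w=np.zeros(Tg.shape,bool); w[y-26:y+27,x-26:x+27]=1
    p,st,_=blob(w&(Tg<72)&(cv2.erode((Tg<85).astype(np.uint8),np.ones((5,5)))>0),*a); q,st2,_=blob(ms,*b)
    P,e=tri(t,p,s,q)
    print(p.round(1),st,onplane(t,*p,.066).round(4),onplane(s,*q,.062).round(4),P.round(4),e.round(4))
    g=w&(Tg>92)&(Tg<150); _,st,mm=blob(g,*a)
    cs,_=cv2.findContours(mm.astype(np.uint8),0,1); r=cv2.minAreaRect(np.vstack(cs))
    W=np.array([onplane(t,*q,.045)[:2] for q in cv2.boxPoints(r)]); d=np.diff(W,axis=0); L=np.linalg.norm(d,axis=1); k=d[L[:2].argmax()]
    print("  rect",W.mean(0).round(4),L.round(4),np.degrees(np.arctan2(k[1],k[0])))
print(ctrl.get_state()["time"])
```

```text
[ 59  59  60  62  63  62  62  61  59  58  57  55  57  67  89 115 127 127
 135 156 175 181 182 183 182 181 181] [181 178 165 143 123 105  84  64  55  56  57  57  58  58  58  58  57  57
  57  57  56  56  58  69  90 112 119 108  89  90 123 160 177 181 181]
[284.9 131.6] [279 126  13  12 119] [0.617  0.0794 0.066 ] [0.6243 0.0833 0.062 ] [0.6192 0.0811 0.0552] 0.0018
  rect [0.6132 0.0784] [0.0801 0.0618 0.08  ] -10.552674810631732
[323.1 204.6] [317 199  13  12 111] [ 0.4563 -0.0094  0.066 ] [ 0.4641 -0.0052  0.062 ] [ 0.4568 -0.0086  0.0547] 0.0019
  rect [ 0.4556 -0.0097] [0.0747 0.0569 0.0746] -16.97251636327372
[388.1 211.5] [382 206  13  13 119] [ 0.4443 -0.1526  0.066 ] [ 0.4528 -0.1469  0.062 ] [ 0.4445 -0.153   0.0538] 0.0031
  rect [ 0.4436 -0.1498] [0.0765 0.0621 0.0765] -13.1842733284216
0.3
```

```bash
cat > go.py <<'E'
import sys
from h import *
from scipy.spatial.transform import Rotation as R
x,y,z,yaw=map(float,sys.argv[1:5])
s=ctrl.get_state(); r=R.from_quat(s["tcp_rot"]); p=s["eef_pos"]
g=R.from_euler("z",yaw,degrees=True)*R.from_euler("x",180,degrees=True)
print(s["time"],p.round(4),"F",s["contact_force"].round(2),"turn",((r.inv()*g).as_rotvec()/2/np.pi).round(4),"shift",(r.inv().apply(np.array([x,y,z])-p)/.2).round(4))
E
python3 go.py 0.4443 -0.1525 0.2 -13.2
```

```text
0.3 [ 0.1491 -0.6581  0.2449] F [ 0.18 -0.12 -0.2 ] turn [-0.0001  0.      0.0721] shift [ 1.9978 -2.1394  0.2261]
```

Call:
{"name": "send_rows", "arguments": {
  "moves": "0 0 0 0.95 -1 0.1 -1; 0 0 0 0.95 -1 0.1 -1; 0 0 0 0.95 -1 0.1 -1; 0 0 0 0.95 -1 0.1 -1; 0 0 0 0.95 -1 0.1 -1",
  "newtons": 40
}}

```text
time: 0.92
eef_pos: [0.2914, -0.4183, 0.2249]
tcp_rot: [0.994, 0.112, 0.0, -0.0]
contact_force: [0.3, -0.5, 0.5]
opening: -0.001
finger_force: 0.0
```

Call:
{"name": "send_rows", "arguments": {
  "moves": "0 0 0.072 0.95 -1 0.1 -1; 0 0 0.072 0.95 -1 0.1 -1; 0 0 0.072 0.95 -1 0.1 -1; 0 0 0.072 0.95 -1 0.1 -1; 0 0 0.072 0.95 -1 0.1 -1; 0 0 0.072 0.95 -1 0.1 -1; 0 0 0.072 0.95 -1 0.1 -1"
}}

```text
time: 1.8
eef_pos: [0.4313, -0.1846, 0.2055]
tcp_rot: [0.993, -0.114, 0.0, 0.0]
contact_force: [-0.9, -0.8, 0.4]
opening: -0.001
finger_force: 0.0
```

```bash
python3 go.py 0.4443 -0.1525 0.1 -13.2
```

```text
1.8 [ 0.4313 -0.1846  0.2055] F [-0.88 -0.82  0.38] turn [ 0.0001 -0.      0.0002] shift [ 0.0267 -0.1716  0.5274]
```

Call:
{"name": "send_rows", "arguments": {
  "moves": "0 0 0 0.027 -0.172 0.527 -1; 0 0 0 0.027 -0.172 0.527 -1; 0 0 0 0.027 -0.172 0.527 -1; 0 0 0 0.027 -0.172 0.527 -1"
}}

```text
time: 2.3
eef_pos: [0.4453, -0.1537, 0.1018]
tcp_rot: [0.993, -0.115, 0.001, 0.001]
contact_force: [0.2, 0.4, -0.1]
opening: -0.0
finger_force: 0.0
```

```bash
python3 go.py 0.4443 -0.1525 0.071 -13.2
python3 - <<'E'
from h import *
c=ctrl.read_camera("top"); s=ctrl.read_camera("scene")
a=cv2.resize(c["image"][150:260,320:460],None,fx=2.8,fy=2.8); b=cv2.resize(s["image"][130:240,190:330],None,fx=2.8,fy=2.8)
cv2.imwrite("pics/c2.png",np.hstack([a,b])[:,:,::-1])
E
```

```text
2.3 [ 0.4453 -0.1537  0.1018] F [ 0.17  0.38 -0.05] turn [ 0.0002 -0.0004 -0.0001] shift [-0.0069 -0.005   0.1538]
```

View pics/c2.png

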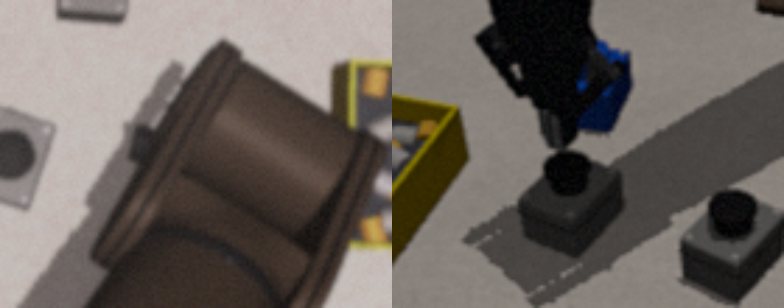

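The closed tip is above button C, at about (560,140) in the right pane against the button at (568,165). Pressing in steps.

Call:
{"name": "send_rows", "arguments": {
  "moves": "0 0 0 -0.007 -0.005 0.09 -1; 0 0 0 -0.007 -0.005 0.11 -1; 0 0 0 -0.007 -0.005 0.13 -1; 0 0 0 -0.007 -0.005 0.145 -1; 0 0 0 -0.007 -0.005 0.155 -1; 0 0 0 -0.007 -0.005 0.155 -1"
}}

```text
time: 3.15
eef_pos: [0.4441, -0.1515, 0.0709]
tcp_rot: [0.993, -0.114, 0.0, 0.001]
contact_force: [-5.4, -1.4, 11.6]
opening: -0.0
finger_force: 6.0
```

Call:
{"name": "send_rows", "arguments": {
  "moves": "0 0 0 0 0 0.005 -1; 0 0 0 0 0 0.005 -1"
}}

```text
time: 3.4
eef_pos: [0.4441, -0.1515, 0.0708]
tcp_rot: [0.993, -0.114, -0.0, 0.001]
contact_force: [-7.6, 1.3, 18.3]
opening: -0.003
finger_force: 9.0
```

Call:
{"name": "send_rows", "arguments": {
  "moves": "0 0 0 0 0 -0.05 -1; 0 0 0 0 0 -0.1 -1; 0 0 0 0 0 -0.2 -1; 0 0 0 0 0 -0.2 -1"
}}

```text
time: 3.9
eef_pos: [0.4444, -0.151, 0.1092]
tcp_rot: [0.993, -0.115, 0.002, 0.001]
contact_force: [-0.1, 0.1, -0.6]
opening: 0.0
finger_force: 0.0
```

```bash
python3 go.py 0.456 -0.0092 0.1 -17
python3 - <<'E'
from h import *
s=ctrl.read_camera("scene")
b=cv2.resize(s["image"][130:290,190:370],None,fx=4,fy=3.7)
cv2.imwrite("pics/c3.png",np.clip(b.astype(float)*1.6,0,255)[:,:,::-1])
E
```

```text
3.9 [ 0.4444 -0.151   0.1092] F [-0.09  0.07 -0.64] turn [ 0.0001 -0.0005  0.0107] shift [-0.1049 -0.7037  0.0454][ WARN:0@0.814] global loadsave.cpp:1063 imwrite_ Unsupported depth image for selected encoder is fallbacked to CV_8U.
```

View pics/c3.png

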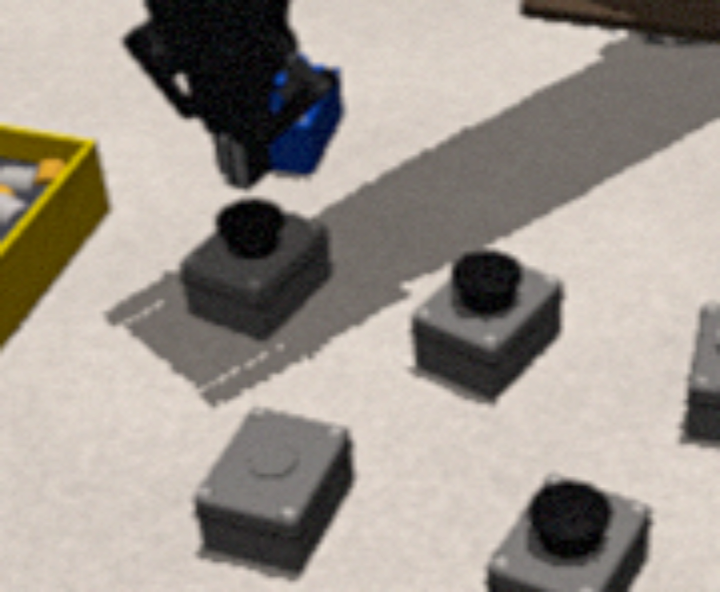

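Button C's height is hard to tell in this view, so I'll measure it numerically once the arm is clear. Now B.

Call:
{"name": "send_rows", "arguments": {
  "moves": "0 0 0.011 -0.105 -0.704 0.02 -1; 0 0 0.011 -0.105 -0.704 0.02 -1; 0 0 0.011 -0.105 -0.704 0.02 -1; 0 0 0.011 -0.105 -0.704 0.045 -1; 0 0 0.011 -0.105 -0.704 0.045 -1"
}}

```text
time: 4.58
eef_pos: [0.4542, -0.0091, 0.0978]
tcp_rot: [0.989, -0.149, -0.001, -0.0]
contact_force: [-0.6, -0.4, 0.5]
opening: -0.002
finger_force: 0.0
```

```bash
python3 go.py 0.456 -0.0092 0.071 -17
cat > btn.py <<'E'
from h import *
import os,pickle
s=ctrl.read_camera("scene"); S=s["image"]
for n,b in (("A",(332,270)),("B",(312,207)),("C",(252,190))):
    out=[]
    for th in (36,42):
        p,st,_=blob(S.max(2)<th,*b); out+=[p.round(1).tolist(),st.tolist()]
    print(n,out)
E
python3 btn.py
```

```text
4.575 [ 0.4542 -0.0091  0.0978] F [-0.59 -0.42  0.48] turn [ 0.      0.0003 -0.0004] shift [ 0.0089 -0.0024  0.1338]
A [[332.0, 270.4], [322, 260, 21, 22, 336], [331.8, 270.8], [322, 260, 21, 23, 362]]
B [[311.7, 224.4], [293, 207, 38, 31, 459], [254.6, 209.3], [236, 193, 36, 29, 444]]
C [[252.4, 191.9], [244, 184, 17, 17, 212], [252.2, 192.2], [244, 184, 17, 17, 230]]
```

C's button is at the same pixels as before ((252,192), top row 184), so it sprang back. Press B.

Call:
{"name": "send_rows", "arguments": {
  "moves": "0 0 0 0.009 -0.002 0.07 -1; 0 0 0 0.009 -0.002 0.09 -1; 0 0 0 0.009 -0.002 0.11 -1; 0 0 0 0.009 -0.002 0.125 -1; 0 0 0 0.009 -0.002 0.137 -1; 0 0 0 0.009 -0.002 0.14 -1; 0 0 0 0.009 -0.002 0.14 -1"
}}

```text
time: 5.5
eef_pos: [0.457, -0.0089, 0.071]
tcp_rot: [0.989, -0.149, 0.0, -0.0]
contact_force: [-0.9, -1.1, 2.7]
opening: -0.003
finger_force: 0.9
```

Call:
{"name": "send_rows", "arguments": {
  "moves": "0 0 0 0 0 0.006 -1; 0 0 0 0 0 0.01 -1; 0 0 0 0 0 0.01 -1"
}}

```text
time: 5.88
eef_pos: [0.4571, -0.0089, 0.0709]
tcp_rot: [0.989, -0.149, -0.001, 0.0]
contact_force: [-6.3, -1.0, 13.9]
opening: -0.001
finger_force: 7.3
```

Call:
{"name": "send_rows", "arguments": {
  "moves": "0 0 0 0 0 -0.05 -1; 0 0 0 0 0 -0.1 -1; 0 0 0 0 0 -0.3 -1; 0 0 0 0 0 -0.3 -1"
}}

```text
time: 6.38
eef_pos: [0.4592, -0.0093, 0.1324]
tcp_rot: [0.989, -0.149, 0.004, 0.0]
contact_force: [-0.7, -0.1, 0.2]
opening: 0.006
finger_force: 0.0
```

```bash
python3 go.py 0.6175 0.0802 0.12 -13; python3 btn.py
```

```text
6.375 [ 0.4592 -0.0093  0.1324] F [-0.69 -0.13  0.15] turn [-0.0001 -0.0012 -0.0114] shift [ 0.6241 -0.6606  0.0671]
A [[331.9, 270.4], [322, 260, 21, 22, 335], [331.7, 270.7], [322, 260, 21, 23, 365]]
B [[311.5, 207.4], [302, 200, 20, 16, 219], [311.5, 218.1], [293, 200, 38, 38, 830]]
C [[252.3, 191.9], [244, 184, 17, 17, 212], [252.2, 192.2], [244, 184, 17, 17, 229]]
```

Call:
{"name": "send_rows", "arguments": {
  "moves": "0 0 -0.011 0.624 -0.66 0 -1; 0 0 -0.011 0.624 -0.66 0.1 -1; 0 0 -0.011 0.624 -0.66 0.17 -1; 0 0 -0.011 0.624 -0.66 0.17 -1; 0 0 -0.011 0.624 -0.66 0.17 -1; 0 0 -0.011 0.624 -0.66 0.17 -1"
}}

```text
time: 7.18
eef_pos: [0.6144, 0.08, 0.096]
tcp_rot: [0.993, -0.115, 0.001, -0.0]
contact_force: [-0.7, -0.2, 0.5]
opening: 0.001
finger_force: 0.0
```

```bash
python3 go.py 0.6175 0.0802 0.071 -13; python3 btn.py
```

```text
7.175 [0.6144 0.08   0.096 ] F [-0.66 -0.22  0.53] turn [-0.     -0.0002 -0.0005] shift [ 0.0148 -0.0047  0.1249]
A [[331.2, 292.4], [312, 270, 41, 36, 473], [331.9, 291.2], [312, 268, 41, 39, 555]]
B [[334.6, 228.9], [293, 185, 95, 96, 3572], [334.7, 229.0], [293, 184, 95, 98, 3737]]
C [[252.3, 191.9], [244, 184, 17, 17, 211], [252.2, 192.1], [244, 184, 17, 17, 226]]
```

Call:
{"name": "send_rows", "arguments": {
  "moves": "0 0 0 0.015 -0.004 0.06 -1; 0 0 0 0.015 -0.004 0.085 -1; 0 0 0 0.015 -0.004 0.105 -1; 0 0 0 0.015 -0.004 0.12 -1; 0 0 0 0.015 -0.004 0.13 -1; 0 0 0 0.015 -0.004 0.136 -1; 0 0 0 0.015 -0.004 0.136 -1"
}}

```text
time: 8.1
eef_pos: [0.6183, 0.0802, 0.0709]
tcp_rot: [0.993, -0.114, -0.001, 0.001]
contact_force: [-7.1, -2.9, 16.0]
opening: -0.002
finger_force: 8.0
```

Call:
{"name": "send_rows", "arguments": {
  "moves": "0 0 0 0 0 -0.05 -1; 0 0 0 0 0 -0.1 -1; 0 0 0 0 0 -0.4 -1; 0 0 0 -0.3 0.7 -0.5 -1; 0 0 0 -0.3 0.9 -0.5 -1; 0 0 0 -0.3 0.9 -0.5 1; 0 0 0 -0.3 0.9 -0.5 1; 0 0 0 -0.3 0.9 -0.5 1; 0 0 0 -0.3 0.9 -0.5 1"
}}

```text
time: 9.22
eef_pos: [0.519, -0.0799, 0.1675]
tcp_rot: [0.994, -0.114, -0.0, -0.0]
contact_force: [-0.3, -1.0, -0.0]
opening: 0.845
finger_force: 0.0
```

```bash
python3 go.py 0.444 -0.152 0.16 -13; python3 btn.py;  python3 - <<'E'
from h import *
s=ctrl.read_camera("scene"); t=ctrl.read_camera("top")
b=cv2.resize(s["image"][150:310,200:380],None,fx=2.2,fy=2.5); c=cv2.resize(t["image"][100:240,230:430],None,fx=2,fy=400/140)
cv2.imwrite("pics/c4.png",np.clip(np.hstack([b,c]).astype(float)*1.6,0,255).astype(np.uint8)[:,:,::-1])
E
```

```text
9.225 [ 0.519  -0.0799  0.1675] F [-0.26 -1.02 -0.03] turn [-0.0001  0.0001 -0.0002] shift [-0.2839  0.436   0.0372]
A [[331.9, 272.1], [322, 264, 21, 18, 281], [331.8, 272.5], [322, 264, 21, 19, 301]]
B [[311.1, 207.5], [302, 200, 18, 15, 208], [310.7, 218.9], [293, 200, 37, 38, 695]]
C [[252.3, 191.9], [244, 184, 17, 17, 209], [252.1, 192.1], [244, 184, 17, 17, 226]]
```

View pics/c4.png

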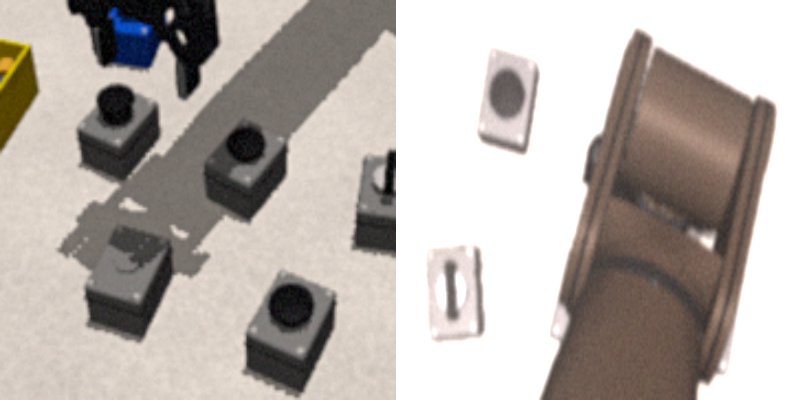

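A is down (top row 260→264), B is down (198→200), and C (top row 184, unchanged) stands proud, so C is faulty. Going to grasp C.

Call:
{"name": "send_rows", "arguments": {
  "moves": "0 0 0 -0.284 0.436 0.05 1; 0 0 0 -0.284 0.436 0.15 1; 0 0 0 -0.284 0.436 0.25 1; 0 0 0 -0.284 0.436 0.25 1; 0 0 0 -0.284 0.436 0.25 1"
}}

```text
time: 10.0
eef_pos: [0.4443, -0.1528, 0.1184]
tcp_rot: [0.993, -0.114, 0.0, 0.0]
contact_force: [0.3, -0.2, 0.3]
opening: 0.996
finger_force: 0.0
```

```bash
python3 go.py 0.4443 -0.1525 0.023 -12.7
```

```text
10.0 [ 0.4443 -0.1528  0.1184] F [ 0.35 -0.22  0.29] turn [ 0.     -0.0002 -0.0011] shift [-0.0009 -0.0013  0.4772]
```

Call:
{"name": "send_rows", "arguments": {
  "moves": "0 0 -0.001 0 0 0.15 1; 0 0 -0.001 0 0 0.3 1; 0 0 -0.001 0 0 0.4 1; 0 0 -0.001 0 0 0.47 1; 0 0 -0.001 0 0 0.47 1; 0 0 -0.001 0 0 0.47 1"
}}

```text
time: 10.75
eef_pos: [0.4444, -0.1534, 0.0247]
tcp_rot: [0.994, -0.111, 0.001, 0.0]
contact_force: [-0.6, -0.2, -0.6]
opening: 0.999
finger_force: 0.0
```

Call:
{"name": "send_rows", "arguments": {
  "moves": "0 0 0 0 0 0 -0.2; 0 0 0 0 0 0 -0.2; 0 0 0 0 0 0 -1; 0 0 0 0 0 0 -1; 0 0 0 0 0 0 -1; 0 0 0 0 0 0 -1",
  "newtons": 40
}}

```text
time: 11.5
eef_pos: [0.4441, -0.1534, 0.0246]
tcp_rot: [0.994, -0.111, 0.001, 0.0]
contact_force: [-0.3, -0.2, 6.0]
opening: 0.649
finger_force: 44.6
```

Call:
{"name": "send_rows", "arguments": {
  "moves": "0 0 0 0 0 -0.1 -1; 0 0 0 0 0 -0.25 -1; 0 0 0 0 0 -0.45 -1; 0 0 0 0 0 -0.65 -1; 0 0 0 0 0 -0.65 -1; 0 0 0 0 0 -0.65 -1"
}}

```text
time: 12.25
eef_pos: [0.4421, -0.1522, 0.1515]
tcp_rot: [0.994, -0.111, -0.002, -0.001]
contact_force: [-0.2, -0.0, -5.0]
opening: 0.649
finger_force: 43.8
```

```bash
python3 go.py 0.5215 0.317 0.155 7.5; python3 btn.py
```

```text
12.25 [ 0.4421 -0.1522  0.1515] F [-0.19 -0.01 -4.99] turn [-0.0003  0.0005 -0.0564] shift [-0.1325 -2.3757 -0.0139]
A [[331.8, 272.0], [322, 264, 20, 17, 280], [331.9, 272.5], [322, 264, 21, 19, 303]]
B [[311.2, 207.9], [303, 201, 17, 15, 195], [311.2, 208.1], [303, 201, 18, 15, 211]]
C [[271.1, 163.9], [268, 155, 7, 18, 34], [311.2, 208.1], [303, 201, 18, 15, 211]]
```

Call:
{"name": "send_rows", "arguments": {
  "moves": "0 0 0 -0.015 -0.25 0 -1; 0 0 0 -0.03 -0.5 0 -1; 0 0 0 -0.045 -0.75 0 -1; 0 0 0 -0.06 -1 0 -1; 0 0 0 -0.06 -1 0 -1"
}}

```text
time: 12.92
eef_pos: [0.4744, 0.0477, 0.151]
tcp_rot: [0.994, -0.109, -0.003, -0.0]
contact_force: [-0.6, -0.5, -3.7]
opening: 0.649
finger_force: 44.6
```

Call:
{"name": "send_rows", "arguments": {
  "moves": "0 0 -0.01 -0.015 -0.25 0 -1; 0 0 -0.02 -0.03 -0.5 0 -1; 0 0 -0.035 -0.045 -0.75 0 -1; 0 0 -0.05 -0.06 -1 0 -1; 0 0 -0.056 -0.06 -1 0 -1; 0 0 -0.056 -0.06 -1 0 -1"
}}

```text
time: 13.68
eef_pos: [0.5076, 0.2418, 0.1513]
tcp_rot: [0.998, 0.064, -0.002, 0.001]
contact_force: [0.1, -1.6, -3.8]
opening: 0.648
finger_force: 45.3
```

```bash
python3 go.py 0.5215 0.317 0.06 7.5
```

```text
13.675 [0.5076 0.2418 0.1513] F [ 0.06 -1.55 -3.75] turn [ 0.0002  0.0007 -0.0004] shift [ 0.1188 -0.3644  0.4557]
```

Call:
{"name": "send_rows", "arguments": {
  "moves": "0 0 0 0.06 -0.2 0 -1; 0 0 0 0.119 -0.364 0 -1; 0 0 0 0.119 -0.364 0.15 -1; 0 0 0 0.119 -0.364 0.3 -1; 0 0 0 0.119 -0.364 0.455 -1; 0 0 0 0.119 -0.364 0.455 -1; 0 0 0 0.119 -0.364 0.455 -1"
}}

```text
time: 14.55
eef_pos: [0.5236, 0.3171, 0.0633]
tcp_rot: [0.998, 0.064, 0.0, -0.0]
contact_force: [-0.6, 0.2, -2.2]
opening: 0.646
finger_force: 45.2
```

```bash
python3 go.py 0.5215 0.317 0.0288 7.5;  python3 - <<'E'
from h import *
s=ctrl.read_camera("scene"); t=ctrl.read_camera("top")
b=cv2.resize(s["image"][150:340,370:560],None,fx=2.1,fy=2.1); c=cv2.resize(t["image"][110:240,130:260],None,fx=3,fy=399/130)
cv2.imwrite("pics/c5.png",np.clip(np.hstack([b,c]).astype(float)*1.4,0,255).astype(np.uint8)[:,:,::-1])
E
```

```text
14.55 [0.5236 0.3171 0.0633] F [-0.62  0.2  -2.19] turn [-0.     -0.0001 -0.0006] shift [-0.0105 -0.001   0.1724]
```

View pics/c5.png

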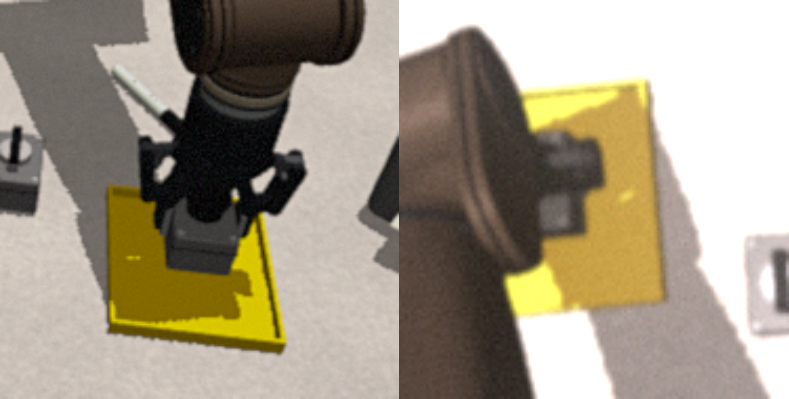

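The held box hangs over the middle of the tray, at (203,240) in the left pane. Lowering.

Call:
{"name": "send_rows", "arguments": {
  "moves": "0 0 0 -0.01 0 0.06 -1; 0 0 0 -0.01 0 0.12 -1; 0 0 0 -0.01 0 0.15 -1; 0 0 0 -0.01 0 0.165 -1; 0 0 0 -0.01 0 0.172 -1; 0 0 0 -0.01 0 0.172 -1; 0 0 0 -0.01 0 0.172 -1"
}}

```text
time: 15.52
eef_pos: [0.5213, 0.3176, 0.0287]
tcp_rot: [0.998, 0.064, 0.001, -0.0]
contact_force: [0.4, -0.2, -1.7]
opening: 0.648
finger_force: 45.5
```

Call:
{"name": "send_rows", "arguments": {
  "moves": "0 0 0 0 0 0.004 -1; 0 0 0 0 0 0.007 -1; 0 0 0 0 0 0.007 -1"
}}

```text
time: 15.9
eef_pos: [0.5213, 0.3176, 0.0287]
tcp_rot: [0.998, 0.064, 0.0, 0.0]
contact_force: [-3.7, -2.0, 6.8]
opening: 0.65
finger_force: 46.6
```

Call:
{"name": "send_rows", "arguments": {
  "moves": "0 0 0 0 0 0 0.6; 0 0 0 0 0 0 0.75; 0 0 0 0 0 0 0.75; 0 0 0 0 0 0 0.75; 0 0 0 0 0 -0.1 0.75; 0 0 0 0 0 -0.25 0.75; 0 0 0 0 0 -0.45 0.75; 0 0 0 0 0 -0.7 0.75; 0 0 0 -0.3 0.3 -0.95 0.75; 0 0 0 -0.3 0.8 -0.95 0.75; 0 0 0 -0.3 1 -0.95 0.75; 0 0 0 -0.3 1 -0.95 0.75"
}}

```text
time: 17.4
eef_pos: [0.4871, 0.1092, 0.2192]
tcp_rot: [0.998, 0.064, 0.002, 0.0]
contact_force: [0.6, -0.2, -0.4]
opening: 0.878
finger_force: 0.0
```

```bash
python3 - <<'E'
from h import *
s=ctrl.read_camera("scene"); t=ctrl.read_camera("top")
b=cv2.resize(s["image"][150:350,200:540],None,fx=2.1,fy=2.1)
cv2.imwrite("pics/c6.png",np.clip(b.astype(float)*1.4,0,255).astype(np.uint8)[:,:,::-1])
E
python3 btn.py; python3 go.py .5 .3 .2 0
```

```text
A [[331.8, 272.2], [322, 264, 21, 18, 288], [331.9, 272.5], [322, 264, 21, 19, 308]]
B [[311.2, 208.0], [303, 201, 17, 15, 197], [311.2, 208.1], [303, 201, 18, 15, 213]]
C [[271.1, 162.8], [268, 153, 7, 21, 51], [270.6, 163.5], [266, 152, 9, 24, 91]]
17.55 [0.4875 0.1099 0.2188] F [ 0.63  0.66 -0.49] turn [-0.     -0.0005  0.0199] shift [ 0.18   -0.9351  0.0944]
```

View pics/c6.png

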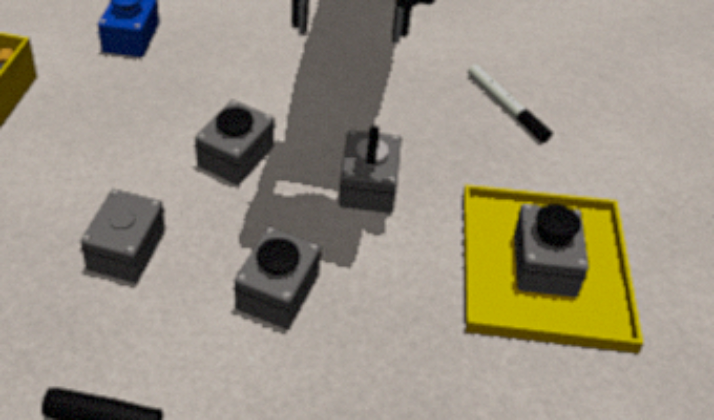

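Box C stands upright and central in the tray at (552,248), with its button up. A (278,255) and B (234,122) have their buttons down and are where they started, and the arm is clear.

```bash
python3 -c "
from plant import ctrl
print(ctrl.sign_off())"
```

```text
the job is handed in; nothing more can be done
None
```

I tested all three boxes and handed the job in, with no verdict returned: the faulty one now stands upright in the yellow tray with its button up, and the other two are where they started with their buttons down.

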